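Set out the carved practice teeth for assessment

TASK

Set the three carved plaster teeth out for assessment, each standing upright in the middle of its own wooden stand, going from the front of the mouth to the back: first the incisor on the oblong stand, then the canine on the triangular stand, and last the molar on the round stand. The plaster is brittle, so set them down without dropping or tipping them over, and leave the two uncarved white blocks where they lie.

Things in the scene. Friction and masses are not known exactly. Their poses are not given: they have to be found in the camera images.
- incisor: Carved incisor, 24 x 24 x 52 mm: crown ends in a straight, flat biting edge, like a chisel. White, loose, upright, any yaw, 25 to 50 g. One piece with its 24 x 24 mm square foot, 9 mm high with flat upright sides, the widest part: grip it across two parallel sides, fingertips low. Origin: centre of the foot's underside; z up, x and y square to the foot's sides.
- canine: Carved canine, 24 x 24 x 58 mm, the tallest tooth: its crown ends in a single point. White, loose, upright, any yaw, 25 to 50 g. One piece with its 24 x 24 mm square foot, 9 mm high with flat upright sides, the widest part: grip it across two parallel sides, fingertips low. Origin: centre of the foot's underside; z up, x and y square to the foot's sides.
- molar: Carved molar, 24 x 24 x 48 mm, the shortest and broadest tooth: crown about as wide as the foot, with four blunt cusps. White, loose, upright, any yaw, 25 to 50 g. One piece with its 24 x 24 mm square foot, 9 mm high with flat upright sides, the widest part: grip it across two parallel sides, fingertips low. Origin: centre of the foot's underside; z up, x and y square to the foot's sides.
- stand_oblong: Oblong stand, 42 x 92 x 14 mm, long side along its y. Fixed to the bench, at any yaw. Top face flat, level, without rim, 14 mm above the bench, medium-brown wood like the other two stands; a flush grey dot 28 mm across marks the middle. Origin: centre of the underside, at bench height, right below the dot; z up.
- stand_triangle: Triangular stand, equal sides, about 88 mm wide over its rounded corners, 14 mm high (the middle is 28 mm from each side). Fixed to the bench, at any yaw. Top face flat, level, without rim, 14 mm above the bench, medium-brown wood like the other two stands; a flush grey dot 28 mm across marks the middle. Origin: centre of the underside, at bench height, right below the dot; z up.
- stand_round: Round stand, 68 mm across, 14 mm high. Fixed to the bench, at any yaw. Top face flat, level, without rim, 14 mm above the bench, medium-brown wood like the other two stands; a flush grey dot 28 mm across marks the middle. Origin: centre of the underside, at bench height, right below the dot; z up.
- blank_a: A white uncarved practice block, a plain cuboid 22 x 46 x 22 mm lying flat, loose, at any yaw. Origin: centre of its underside; long side along y. Not part of the set: stays where it is.
- blank_b: A second white uncarved practice block, a plain cuboid 22 x 46 x 24 mm lying flat, loose, at any yaw. Origin: centre of its underside; long side along y. Not part of the set: stays where it is.
Things that resemble listed ones, but are neither listed nor needed, are in the scene too. Leave any blue look-alike of the incisor alone.

How it is judged:
On the way, in this order (a step that is already met when the one before it is completed fails the run):
1. the incisor stands released on the oblong stand (horizontal distance between incisor and stand_oblong below 0.012 m and z of incisor in the frame of stand_oblong between 0.009 and 0.019 m and angle between incisor's own z axis and vertical below 0.12 rad and contact force between the fingers and incisor below 0.05 N), for 0.2 s.
2. the canine stands released on the triangular stand (horizontal distance between canine and stand_triangle below 0.012 m and z of canine in the frame of stand_triangle between 0.009 and 0.019 m and angle between canine's own z axis and vertical below 0.12 rad and contact force between the fingers and canine below 0.05 N), for 0.2 s.
3. the molar stands released on the round stand (horizontal distance between molar and stand_round below 0.012 m and z of molar in the frame of stand_round between 0.009 and 0.019 m and angle between molar's own z axis and vertical below 0.12 rad and contact force between the fingers and molar below 0.05 N), for 0.2 s.
At the end, for the whole second after the job is handed in: Incisor on the oblong, canine on the triangular, molar on the round stand: each foot flat on the stand's top, its centre within 12 mm of the stand's middle, upright within 0.12 rad (any yaw), released and at rest; both uncarved blocks within 20 mm of where they lay (all of step 1 and all of step 2 and all of step 3 and linear speed of each of incisor, canine, molar below 0.02 m/s and distance of each of blank_a, blank_b from where it was at the start of the episode below 0.02 m); the robot touches nothing.
It fails at once if a tooth is tipped over (tilts more than 0.6 rad) (angle between any of incisor, canine, molar's own z axis and vertical above 0.6 rad).
It fails at once if a tooth is dropped (moves faster than 0.5 m/s out of the fingers) ((linear speed of incisor above 0.5 m/s and contact force between the fingers and incisor below 0.01 N) or (linear speed of canine above 0.5 m/s and contact force between the fingers and canine below 0.01 N) or (linear speed of molar above 0.5 m/s and contact force between the fingers and molar below 0.01 N)).
It fails at once if an uncarved block is moved by more than 20 mm (distance of any of blank_a, blank_b from where it was at the start of the episode above 0.02 m).
It also fails if it takes over 86 s, if anything falls off the work surface, if the arm or the gripper's body presses on something with over 40 N, if the wrist force passes 120 N, or if a joint passes its speed limit or range.

ROBOT

A 7-joint arm with a two-finger parallel gripper is mounted at the origin on a cart in front of the work surface, level with it; the furniture and walls round the work are solid. World frame = base frame: x ahead of the robot, y to its left, z up, the work surface at z = 0. Lengths are in m, angles in rad, forces in N, time in s.
With the tool pointing down it reaches from about 0.425 to 1.025 m from the base axis. Payload 9.4 kg.
Tool frame: the origin (TCP) lies on the centre line of the jaws, within the pads' length; the fingertips stand 11 mm ahead of it and the grasp point (between the pads) lies 8 mm behind it; z points along the fingers, y is the line along which they close (so a half turn about z gives the same grasp; the last joint's range is limited). The gripper opens to 93 mm and grips with 3 to 60 N. Pads are 15 mm wide; open, the fingers measure 128 mm over their backs; the gripper's body (75 mm by 188 mm) begins 65 mm behind the grasp point.
Start: joints at [1.138, 0.599, -0.003, 1.599, 0.002, 0.943, -0.08], TCP at [0.253, -0.68, 0.23] pointing down, gripper open.
Joint ranges: [-2.57, 2.57], [-0.35, 1.97], [-1.29, 1.29], [0.11, 2.56], [-1.05, 4.19], [0.11, 1.86], [-2.63, 2.63]. Speed limits (rad/s): [2.22, 2.22, 3.01, 3.01, 3.14, 3.14, 3.14].

INTERFACE

Orientations are given as [roll, pitch, yaw] about the fixed x, y, z axes, in that order (R = Rz(yaw) Ry(pitch) Rx(roll)).
In Python, from workcell import r, effector, planner, read_camera, camera_model, finish_job, current_clock, current_joints, current_qvel, current_joint_efforts, current_tcp_pos, current_eef_rot, current_wrist_force, current_torque, current_finger_gap, current_gripper_force gives the robot as it stands. The module is installed in compiled form; this text tells all that it offers. Calls block until the motion is done:
- r.goto(position, orientation): joint-space move of the TCP to a pose.
- r.line_to(position, orientation=None, feed=0.15, force_limit=None): straight line of the TCP; orientation=None keeps the orientation; feed is the mean speed in m/s. With force_limit (N) it stops when the force on the tool has changed by that much, and returns True; else False.
- r.goto_joints(angles): joint-space move.
- effector.move_gripper(opening, newtons=None): opening from 0.0 (shut) to 1.0 (fully open); newtons is the grip in N (None keeps the last); returns when the fingers have stopped.
- r.wait(seconds).
- planner.inverse_kinematics(position, orientation): joint angles nearest the present ones, or None.
- read_camera(name): name is "scene" or "top" or "wrist"; returns (picture, depth): 420x560x3 uint8, red, green, blue; 420x560 float32, m along the optical axis (not along the pixel's ray), 0 where there is no reading.
- camera_model(name): a dict with "vfov" (degrees; the focal length in pixels is half the picture's height over the tangent of half this angle, whatever the lens; pixels are square), "cx", "cy" (the principal point, pixels), "R" (3x3) and "t" (3): a world point X has camera coordinates R X + t. Camera axes: x right, y down, z forward; pixel columns grow to the right and rows downward; lengths in m; the calibration is good to about 2 mm. The wrist camera is an equidistant fisheye: a pixel r from the principal point sees the ray r / f radians off the axis. A picture is of the moment at which its call begins: read the wrist's pose just before it. camera_model takes no time and is no camera call; for the wrist camera it gives the pose at the moment of the call.
A pose or a line that the arm cannot do raises r.MotionError and nothing moves.
- finish_job(): hands the job in; it is judged then, once.
Readings, each from a call of its own:
- current_clock(): time.
- current_joints(): joint angles.
- current_qvel(): joint speeds.
- current_joint_efforts(): joint torques, N m.
- current_tcp_pos(): TCP position.
- current_eef_rot(): TCP orientation.
- current_wrist_force(): force on the tool from outside, world axes, zero at the start.
- current_torque(): the same for the moment, N m.
- current_finger_gap(): opening from 0.0 (shut) to 1.0 (fully open).
- current_gripper_force(): force on a finger pad.
Only numpy, scipy, OpenCV 4.12 (cv2) and the standard library are available. Lean on these libraries where they do the work, as an engineer would, in place of code of your own. Each camera call takes 0.05 s, during which the arm holds its last target. There are 200 camera calls.

## Working session

There is one attempt and no reset: what is moved stays moved. The work goes in short steps, each a Python script; the robot and the scene stay as the last script left them, time stands still between calls to the robot, and variables do not carry over. Pictures are saved under pics/ and viewed, at most 14 in all, crops included, and the job is handed in when it is done.

```bash
mkdir -p pics; python3 - <<'E'
from workcell import *
import cv2,numpy as np
for n in("scene","top"):
    p,d=read_camera(n);cv2.imwrite(f"pics/{n}0.png",cv2.cvtColor(p,cv2.COLOR_RGB2BGR));np.savez(f"{n}0.npz",p=p,d=d)
    m=camera_model(n);print(n,m,d.min(),d.max())
print(current_clock(),current_tcp_pos(),current_eef_rot(),camera_model("wrist"))
E
```

```text
scene {'vfov': 52.54874415589681, 'cx': 283.3252078857232, 'cy': 207.97956461824225, 'R': array([[ 7.23849612e-01, -6.89957774e-01, -9.58054280e-05],
       [-3.99445907e-01, -4.18954106e-01, -8.15426529e-01],
       [ 5.62569735e-01,  5.90284446e-01, -5.78860576e-01]]), 't': array([-0.3852544 ,  0.25816502,  0.58791353])} 0.0 3.337782
top {'vfov': 46.88070565977526, 'cx': 275.8185024775714, 'cy': 210.87350953339106, 'R': array([[ 0.00460309, -0.99991614,  0.0121047 ],
       [-0.99669817, -0.00556889, -0.08100458],
       [ 0.08106519, -0.01169186, -0.99664022]]), 't': array([0.01002484, 0.53006468, 1.20411962])} 0.0 2.1030655
0.1 [ 0.25238187 -0.6792028   0.2288551 ] [-3.14020876e+00  1.38375475e-04  3.55870405e-01] {'vfov': 65.70646984690485, 'cx': 274.1983684252786, 'cy': 210.88196528128688, 'R': array([[ 0.3469668 , -0.93787514, -0.00206504],
       [-0.9025537 , -0.33449661,  0.27112514],
       [-0.25497228, -0.09220762, -0.96254189]]), 't': array([-0.72468642, -0.0309137 ,  0.3914682 ])}
```

View pics/top0.png

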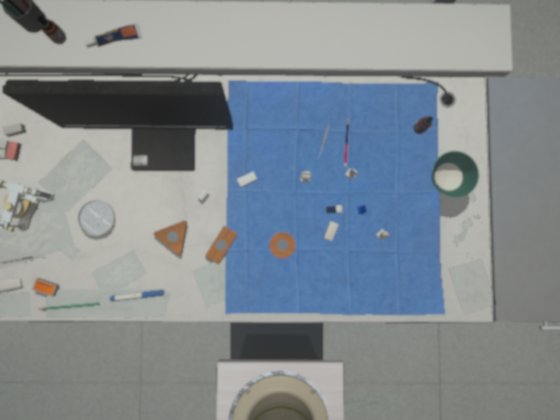

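View pics/scene0.png

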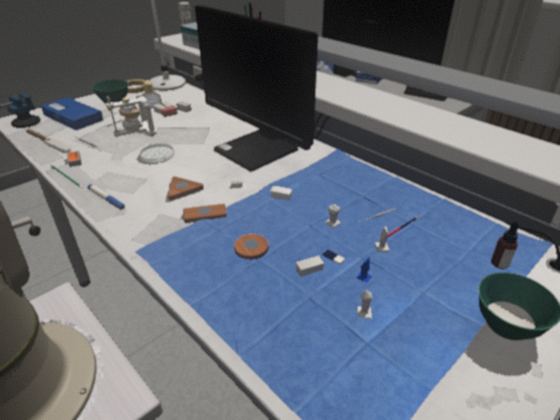

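The top view shows three white teeth at (305,176), (351,173) and (382,234), with the blue look-alike at (362,209). The blanks are at (247,179) and (331,231). The stands are oblong (222,244), triangle (172,237) and round (282,244). The scene view shows the same teeth at (334,214), (383,240) and (366,304). Other things that could be mistaken for a tooth are the white eraser on the dark thing at top (337,209) and the small white piece at top (203,197).

```bash
cat > h.py <<'E'
from workcell import *
import cv2,numpy as np
def ray(m,uv,fish=False):
    f=210/np.tan(np.radians(m["vfov"])/2);x=(np.array(uv,float).reshape(-1,2)-[m["cx"],m["cy"]])/f
    if fish:
        r=np.linalg.norm(x,axis=1,keepdims=True);v=np.c_[x*np.sinc(r/np.pi),np.cos(r)]
    else: v=np.c_[x,np.ones(len(x))]
    return v@m["R"],-m["R"].T@m["t"]     # world rays, centre
def plane(m,uv,z,fish=False):
    v,c=ray(m,uv,fish);return (c+v*((z-c[2])/v[:,2])[:,None])[:,:2]
def proj(m,X,fish=False):
    p=m["R"]@X+m["t"];f=210/np.tan(np.radians(m["vfov"])/2)
    if fish:
        r=np.hypot(p[0],p[1]);return p[:2]/r*np.arctan2(r,p[2])*f+[m["cx"],m["cy"]]
    return p[:2]/p[2]*f+[m["cx"],m["cy"]]
def blobs(mask,amin=8,amax=2000):
    n,l,s,c=cv2.connectedComponentsWithStats(mask.astype(np.uint8))
    return [(c[i],s[i],l==i) for i in range(1,n) if amin<=s[i,4]<=amax]
E
python3 - <<'E'
from h import *
z=np.load("top0.npz");p=z["p"];d=z["d"];m=camera_model("top")
hsv=cv2.cvtColor(p,cv2.COLOR_RGB2HSV);H,S,V=cv2.split(hsv)
for name,mask,zz in(("stand",(H<18)&(S>110)&(V>80),.014),("white",(S<70)&(V>130),.004)):
    for c,s,l in blobs(mask,12,1500):
        if not(150<c[0]<440 and 85<c[1]<300):continue
        if name=="stand":
            k=cv2.fillPoly(np.zeros(l.shape,np.uint8),[cv2.convexHull(np.argwhere(l)[:,::-1].astype(np.int32))],1)>0
            g=k&(S<100)
            g=cv2.morphologyEx(g.astype(np.uint8),cv2.MORPH_OPEN,np.ones((3,3)))
            for cc,ss,_ in blobs(g,20):print(" dot",cc,ss[2:],plane(m,cc,zz))
            hull=np.argwhere(k)[:,::-1];print(" hullcent",hull.mean(0),plane(m,hull.mean(0),zz))
        X=(lambda v,cc:cc+v*d[l][:,None])(*ray(m,np.argwhere(l)[:,::-1]))
        print(name,c.round(1),s[2:],plane(m,c,zz).round(4),"zmax",X[:,2].max().round(3))
sp=cv2.cvtColor(np.load("scene0.npz")["p"],cv2.COLOR_RGB2BGR)
cv2.imwrite("pics/teeth.png",np.hstack([cv2.resize(sp[y-30:y+30,x-22:x+22],(264,360),interpolation=cv2.INTER_CUBIC) for x,y in((334,214),(383,240),(366,304))]))
E
```

```text
dot [172.45669291 236.02362205] [ 12  13 127] [[0.46534957 0.2737146 ]]
 hullcent [172.88468809 236.65217391] [[0.46376735 0.27260053]]
stand [173.1 237. ] [ 29  31 366] [[0.4629 0.2719]] zmax 1.243
 hullcent [225.98 236.35] [[0.46519415 0.13852764]]
stand [226.6 235.5] [ 19  18 157] [[0.4673 0.1369]] zmax 1.243
 dot [282.23076923 244.68376068] [ 12  12 117] [[ 0.44482025 -0.00399316]]
 hullcent [282.03440367 244.9266055 ] [[ 0.44420453 -0.00349808]]
stand [282.  244.9] [ 23  23 296] [[ 0.4442 -0.0033]] zmax 0.021
 dot [218.96428571 248.07142857] [ 7  5 28] [[0.43552386 0.1558487 ]]
 hullcent [215.77927928 252.70720721] [[0.42381948 0.16371307]]
stand [215.2 253.9] [ 19  20 169] [[0.4208 0.1652]] zmax 1.243
white [324.8 136.9] [ 7 22 46] [[ 0.7253 -0.1141]] zmax 0.011
white [346.4 156.9] [ 5 23 30] [[ 0.6729 -0.1699]] zmax 1.243
white [350.3 171.9] [12 10 55] [[ 0.6336 -0.1799]] zmax 0.054
white [246.5 178.8] [ 20  16 192] [[0.6139 0.0886]] zmax 1.243
white [305.1 175.2] [11 11 85] [[ 0.6242 -0.0627]] zmax 0.052
white [338.8 208.5] [ 8  8 54] [[ 0.5385 -0.1493]] zmax 0.016
white [330.6 230.6] [ 15  20 190] [[ 0.4816 -0.1282]] zmax 1.243
white [382.  233.1] [13 11 68] [[ 0.4758 -0.26  ]] zmax 0.059
white [272.8 236.4] [10 11 20] [[0.4661 0.0198]] zmax 0.017
white [294.5 243.7] [ 3 11 18] [[ 0.4477 -0.0356]] zmax 0.019
```

View pics/teeth.png

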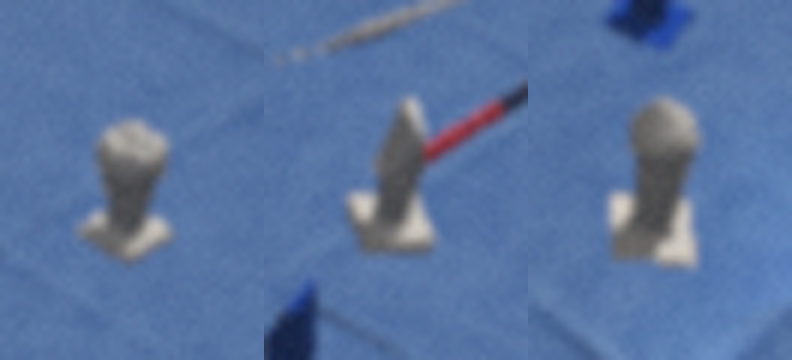

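The left crop (scene 334,214) is broad with cusps, so it is the molar. The middle one (383,240) is a flat wedge seen edge-on with height about 54 mm, which fits the incisor. The right one (366,304) is about 59 mm tall, which fits the canine. Next I'll confirm this from above with the wrist camera.

```bash
python3 - <<'E'
from h import *
out=[]
for n,x,y in(("A",.476,-.26),("B",.634,-.18),("C",.624,-.063)):
    r.goto([x-.0,y,.20],[np.pi,0,0]);r.wait(.2)
    m=camera_model("wrist");p,d=read_camera("wrist");np.savez(f"w{n}.npz",p=p,d=d,**m)
    u=proj(m,np.array([x,y,.01]),True);print(n,u,current_clock(),current_tcp_pos())
    i=cv2.cvtColor(p,cv2.COLOR_RGB2BGR);a,b=u.astype(int)
    i=cv2.copyMakeBorder(i,100,100,100,100,cv2.BORDER_CONSTANT)[b+10:b+190,a+10:a+190]
    out.append(cv2.resize(i,(266,266),interpolation=cv2.INTER_CUBIC))
    if n=="B":full=cv2.cvtColor(p,cv2.COLOR_RGB2BGR)
cv2.imwrite("pics/w1.png",np.vstack([np.hstack(out),cv2.resize(full,(798,598))[200:530]]))
E
```

```text
A [273.07520439 191.57417343] 2.0917 [ 0.47584465 -0.26064017  0.19997252]
B [272.39697636 190.66550844] 3.0833 [ 0.63313054 -0.18127311  0.20033766]
C [272.0625448  191.75723151] 3.875 [ 0.62398232 -0.06460119  0.20000147]
```

View pics/w1.png

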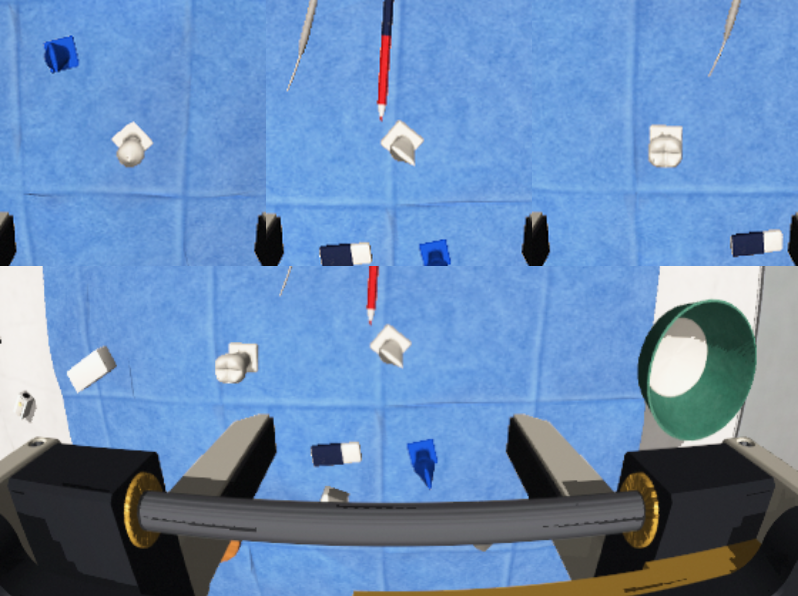

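The wrist crops confirm it: A (canine) has a single rounded point, B (incisor) has a straight chisel edge and C (molar) has four cusps. In the full B view the pencil tip sits just beyond the incisor at (370,320), and the eraser and the blue look-alike lie toward the robot. Next I'll measure the feet.

```bash
cat >> h.py <<'E'
def foot(w,guess):
    """centre, yaw, extents of a 24 mm foot from a wrist shot: top-face pixels of the foot at z=.009"""
    m={k:w[k] for k in("vfov","cx","cy","R","t")}
    S,V=cv2.split(cv2.cvtColor(w["p"],cv2.COLOR_RGB2HSV))[1:]
    uv=np.argwhere((S<90)&(V>110))[:,::-1]
    v,c=ray(m,uv,True);v=v/(v@m["R"][2])[:,None]
    X=c+v*w["d"][uv[:,1],uv[:,0]][:,None]
    k=(np.linalg.norm(X[:,:2]-guess,axis=1)<.03)&(X[:,2]<.0135)&(X[:,2]>.003)
    P=plane(m,uv[k],.009,True);X=X[k]
    _,_,ang=cv2.minAreaRect((P*1000).astype(np.float32));a=np.radians(ang)
    ax=np.array([[np.cos(a),np.sin(a)],[-np.sin(a),np.cos(a)]]);q=P@ax.T
    lo,hi=q.min(0),q.max(0);cam=ax@c[:2]
    ctr=[(l+h)/2 if h-l>.0205 else (h-.012 if cm>h else l+.012) for l,h,cm in zip(lo,hi,cam)]
    return ax.T@ctr,a,(hi-lo)*1000,np.median(X[:,2]),k.sum()
E
python3 - <<'E'
from h import *
for n,g in(("A",(.476,-.26)),("B",(.634,-.18)),("C",(.624,-.063))):
    w=dict(np.load(f"w{n}.npz"));print(n,foot(w,g))
w=dict(np.load("wB.npz"));print("C from B",foot(w,(.624,-.063)))
E
```

```text
A (array([ 0.46933116, -0.25645986]), np.float64(0.6579047191111121), array([24.14580382, 29.33740407]), np.float64(0.008327079044946895), np.int64(249))
B (array([ 0.63367101, -0.17752113]), np.float64(0.6801156157604276), array([53.75606946, 27.08780838]), np.float64(0.00784622313878458), np.int64(308))
C (array([ 0.614923  , -0.06286938]), np.float64(1.5656585564199157), array([24.04074709, 32.71759167]), np.float64(0.008090709350396574), np.int64(194))
C from B (array([ 0.62005315, -0.05764137]), np.float64(1.46880844232144), array([35.81405317, 23.03310197]), np.float64(0.008196839616355922), np.int64(237))
```

```bash
python3 - <<'E'
s=open("h.py").read()
s=s.replace('''    P=plane(m,uv[k]''','''    M=np.zeros(S.shape,np.uint8);M[uv[k][:,1],uv[k][:,0]]=1
    M=cv2.morphologyEx(M,cv2.MORPH_OPEN,np.ones((3,3)))
    M=max(blobs(M,5),key=lambda b:b[1][4])[2]
    k&=M[uv[:,1],uv[:,0]]
    P=plane(m,uv[k]''')
open("h.py","w").write(s)
E
python3 - <<'E'
from h import *
o=[]
for n,g in(("A",(.476,-.26)),("B",(.634,-.18)),("C",(.624,-.063))):
    w=dict(np.load(f"w{n}.npz"));f=foot(w,g);print(n,f)
    m={k:w[k] for k in("vfov","cx","cy","R","t")};i=cv2.cvtColor(w["p"],cv2.COLOR_RGB2BGR)
    i=cv2.resize(i,None,fx=4,fy=4,interpolation=cv2.INTER_CUBIC)
    c,a=f[:2];R=np.array([[np.cos(a),-np.sin(a)],[np.sin(a),np.cos(a)]])
    q=np.array([proj(m,np.r_[c+R@np.array(e)*.012,.009],True) for e in((1,1),(1,-1),(-1,-1),(-1,1))])
    cv2.polylines(i,[(q*4+2).astype(int)],True,(0,0,255),1);u,v=(q.mean(0)*4).astype(int)
    o.append(i[v-130:v+130,u-130:u+130])
cv2.imwrite("pics/feet.png",np.hstack(o))
w=dict(np.load("wB.npz"));print("C from B",foot(w,(.624,-.063)))
E
```

```text
A (array([ 0.47232839, -0.2589985 ]), np.float64(1.4599142832289025), array([28.94635994, 18.03034836]), np.float64(0.008358968976358294), np.int64(236))
B (array([ 0.62875749, -0.18119936]), np.float64(0.8787418930256984), array([24.18227822, 24.45875544]), np.float64(0.008114969770111169), np.int64(262))
C (array([ 0.6192901 , -0.06289946]), np.float64(1.5665208879808834), array([23.99468229, 10.00814728]), np.float64(0.00821484620685975), np.int64(181))
C from B (array([ 0.61947331, -0.06317584]), np.float64(1.4883729557955436), array([24.29252011, 23.15361148]), np.float64(0.008224503325111099), np.int64(230))
```

View pics/feet.png

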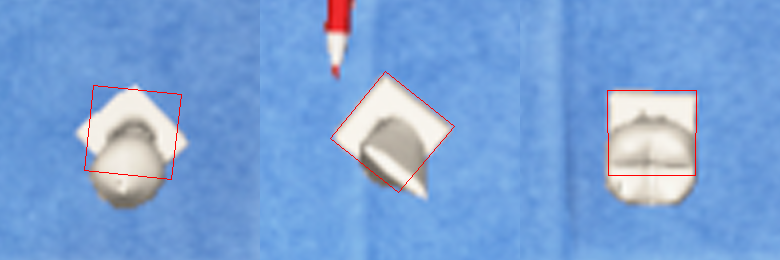

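B and C fit their outlines to within a millimetre. A's yaw came out wrong because its far corner is hidden, so I'll re-look with the wrist turned when I get to the canine. I'll pick the incisor now, closing across the axis away from the pencil.

```bash
cat >> h.py <<'E'
DOWN=lambda yaw:[np.pi,0,float(yaw)]
def shot():
    r.wait(.25);m=camera_model("wrist");p,d=read_camera("wrist");return dict(m,p=p,d=d)
def dot(w,guess,z=.014):
    """centre of the grey dot: brown region's filled hull minus brown"""
    H,S,V=cv2.split(cv2.cvtColor(w["p"],cv2.COLOR_RGB2HSV))
    u=proj(w,np.r_[guess,z],True);yy,xx=np.mgrid[:420,:560]
    near=np.hypot(xx-u[0],yy-u[1])<60
    br=((H<20)&(S>95)&near).astype(np.uint8)
    hull=cv2.fillPoly(br*0,[cv2.convexHull(np.argwhere(br)[:,::-1].astype(np.int32))],1)
    g=cv2.morphologyEx(((hull>0)&(S<95)).astype(np.uint8),cv2.MORPH_OPEN,np.ones((5,5)))
    b=blobs(g,150,2500)
    res=[(plane(w,c,z,True)[0],s[2:]) for c,s,_ in b]
    return min(res,key=lambda q:np.linalg.norm(q[0]-guess)) if res else None
def pick(c,yaw,newtons=10,zt=.0135):
    effector.move_gripper(.55)
    r.goto([*c,.13],DOWN(yaw));r.line_to([*c,zt],feed=.1)
    effector.move_gripper(0,newtons);r.wait(.2)
    print("gap mm",current_finger_gap()*93,"F",current_gripper_force(),"tcp",current_tcp_pos(),current_clock())
    r.line_to([*c,.16],feed=.12)
E
python3 - <<'E'
from h import *
pick((.6288,-.1812),.879)
r.goto([.4436,.151,.16],DOWN(0));w=shot();np.savez("wO.npz",**w)
print(dot(w,(.4436,.151)),current_finger_gap()*93,current_gripper_force(),current_clock())
cv2.imwrite("pics/wO.png",cv2.cvtColor(w["p"],cv2.COLOR_RGB2BGR))
E
```

```text
gap mm 23.53716862836219 F 10.000439286231995 tcp [ 0.62886016 -0.18123315  0.01368082] 7.625
(array([0.4429523 , 0.15043045]), array([ 29,  28, 649], dtype=int32)) 23.417157866460123 9.999936819076538 10.7083
```

View pics/wO.png

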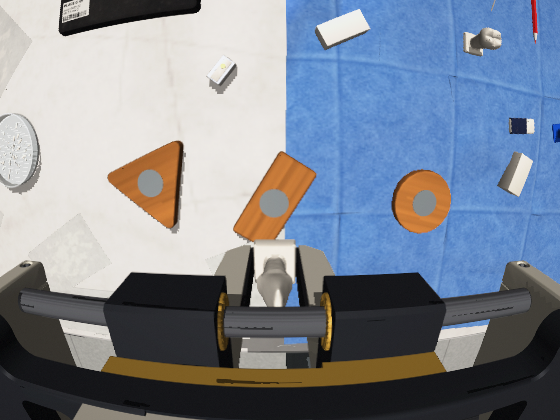

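The incisor is held upright at (273,262). The oblong dot is at (273,203), matching the top-camera estimate within 1 mm, and the other dots show at (150,183) and (424,203). Now I'll place the incisor, then re-look at the canine with the wrist turned 45°.

```bash
cat >> h.py <<'E'
def place(c,yaw=0,zt=.0283):
    r.line_to([*c,.06],DOWN(yaw),feed=.12);hit=r.line_to([*c,zt],feed=.03,force_limit=4)
    r.wait(.3);print("hit",hit,"tcp",current_tcp_pos())
    effector.move_gripper(.5);r.wait(.4);r.line_to([*c,.16],feed=.12);r.wait(.1)
E
python3 - <<'E'
from h import *
w=dict(np.load("wO.npz"))
print("tri",dot(w,(.465,.273)),"round",dot(w,(.4445,-.004)))
place((.443,.1505))
w=shot();np.savez("wP.npz",**w)
r.goto([.472,-.259,.20],DOWN(.79-1.571));w2=shot();np.savez("wA2.npz",**w2);print(foot(w2,(.472,-.259)),current_clock())
a=cv2.cvtColor(w["p"],cv2.COLOR_RGB2BGR)[60:300,120:420];b=cv2.cvtColor(w2["p"],cv2.COLOR_RGB2BGR)[80:320,120:420]
cv2.imwrite("pics/wP.png",np.hstack([a,b]))
E
```

```text
tri (array([0.46388773, 0.2727947 ]), array([ 25,  27, 556], dtype=int32)) round (array([ 0.44328673, -0.00392048]), array([ 23,  26, 481], dtype=int32))
hit False tcp [0.44305022 0.15053908 0.02842322]
(array([ 0.47012064, -0.25868568]), np.float64(0.7892087474431881), array([23.9660089 , 17.79692828]), np.float64(0.00825666001440431), np.int64(226)) 17.6833
```

View pics/wP.png

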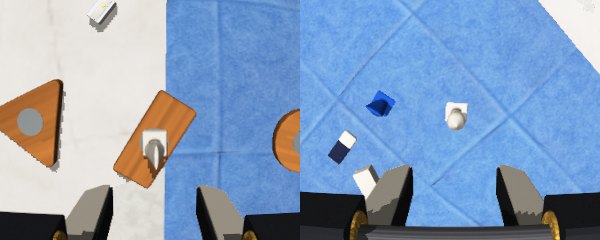

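The incisor stands upright over the grey dot (155,145 in the left half). The canine's foot is square-on in the right half (456,108), with the blue look-alike 80 mm away, so there is clearance. Next: canine, then molar.

```bash
python3 - <<'E'
from h import *
pick((.4701,-.2587),.789-np.pi/2)
r.goto([.464,.273,.18],DOWN(0));w=shot();D=dot(w,(.464,.273));print(D,current_finger_gap()*93)
g=D[0] if D is not None and np.linalg.norm(D[0]-[.464,.273])<.003 else np.array([.464,.273])
place(g);w=shot();np.savez("wQ.npz",**w)
r.goto([.612,-.063,.20],DOWN(0));w2=shot();print(foot(w2,(.6193,-.063)),current_clock())
a=cv2.cvtColor(w["p"],cv2.COLOR_RGB2BGR)[60:300,120:420];b=cv2.cvtColor(w2["p"],cv2.COLOR_RGB2BGR)[80:320,120:420]
cv2.imwrite("pics/wQ.png",np.hstack([a,b]))
E
```

```text
gap mm 24.7218216521854 F 9.693308472633362 tcp [ 0.47018524 -0.25870577  0.01362727] 20.4833
(array([0.46388231, 0.27299417]), array([ 27,  27, 582], dtype=int32)) 24.460169498192247
hit False tcp [0.46393069 0.27302432 0.02841106]
(array([ 0.61918731, -0.06261628]), np.float64(1.5202892104054349), array([24.08854976,  8.1427399 ]), np.float64(0.008043699014700312), np.int64(153)) 31.0583
```

View pics/wQ.png

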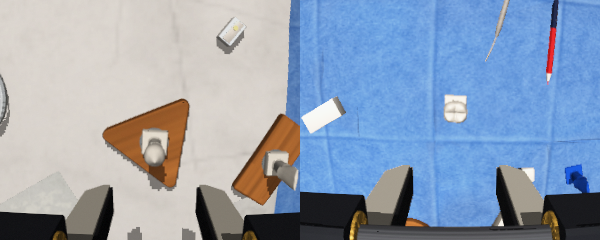

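The canine stands on the triangle's middle (155,143), and the incisor is still upright (278,165). The molar is undisturbed and square at (455,107). I'll pick and place it.

```bash
python3 - <<'E'
from h import *
pick((.6193,-.0629),-.005)
g=np.array([.4437,-.0038])
r.goto([.444,-.0038,.18],DOWN(0));w=shot();D=dot(w,g);print(D,current_finger_gap()*93)
if D is not None and np.linalg.norm(D[0]-g)<.003:g=D[0]
place(g);w=shot()
r.goto([.5,-.35,.25],DOWN(0));r.wait(.3)
p,d=read_camera("scene");t,_=read_camera("top");print(current_clock())
H,S,V=cv2.split(cv2.cvtColor(t,cv2.COLOR_RGB2HSV))
for c,s,l in blobs((S<70)&(V>130),12,400):
    if 230<c[0]<345 and 170<c[1]<240:print(c.round(1),s[2:])
a=cv2.cvtColor(w["p"],cv2.COLOR_RGB2BGR)[60:300,100:460];b=cv2.cvtColor(p,cv2.COLOR_RGB2BGR)[130:370,130:430]
cv2.imwrite("pics/wR.png",np.hstack([a,b]))
E
```

```text
gap mm 24.544217721435444 F 9.96037870645523 tcp [ 0.6193715  -0.06287759  0.01367333] 33.8583
(array([ 0.44340594, -0.00425015]), array([ 27,  26, 571], dtype=int32)) 24.32286533349106
hit False tcp [ 0.44347224 -0.00420653  0.02837746]
43.35
[246.5 178.9] [ 20  16 191]
[338.8 208.5] [ 8  8 54]
[330.7 230.5] [ 15  20 191]
[273.8 235.8] [13 11 23]
[289.1 234.2] [10  6 18]
```

View pics/wR.png

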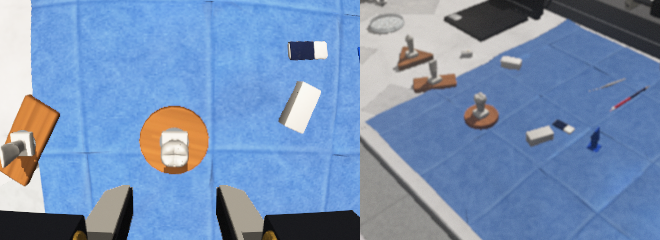

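All three teeth stand upright in the middle of their stands (scene half: 408,45; 434,70; 481,103). The blanks have not moved (top view 246.5,178.9 and 330.7,230.5).

```bash
python3 -c "
from workcell import *
print(finish_job())"
```

```text
the job is handed in; nothing more can be done
None
```

I've handed the job in: the incisor is on the oblong stand, the canine on the triangular and the molar on the round, all upright, centred and released in that order by about 43 s, and both blanks are where they lay; no verdict was shown at hand-in.

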